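# Make up two cylinder repair kits on a two-tier carrier

### The job

Make up two repair kits on the two-tier carrier. First stand the tall bush and the castle nut upright on its bottom tier, one on each side of the middle rib; then set the loose top tray on the carrier so that all four corner holes drop over the posts and it sits fully down; then stand the short bush and the flanged gland (flange down) on the top tray, one on each side of the handle. Leave the fork where it lies in the stock, and do not disturb the mug.

Things in the scene. Friction and masses are not known exactly. Their poses are not given: they have to be found in the camera images.
- carrier: Bottom tier, fixed: plate 140 (x) by 190 (y) mm, floor at z 6 mm, lip to 16 mm. A 6 mm wide rib along x, 10 mm high, parts it into +y and -y sides (middles y +-46). Four posts at x +-56, y +-80: 18 mm thick to a shoulder at z 55 where the tray rests, then an 8 mm pin to z 73 (last 6 mm tapered). Origin: centre of underside, on the bench. Half turn alike. Left or right of the stock.
- tray: Loose top tray, about 0.5 kg: plate 140 (x) by 190 (y) mm, floor at z 5 mm, lip to 15 mm, 14 mm through holes at x +-56, y +-80. Arched handle in the middle: black bar along x, 70 long, 14 wide (y), 12 high, top at z 50, legs at x +-30; floor middles either side y +-46. Origin: centre of underside, z up. Half turn alike. Starts on the bench across the stock from the carrier.
- tall_bush: Tall, narrow bronze bush (tube), 36 mm outside diameter, 20 mm bore, 44 mm high, standing upright. Origin: centre of the underside.
- short_bush: Short, wide bronze bush (tube), 50 mm outside diameter, 34 mm bore, 22 mm high, standing upright. Origin: centre of the underside.
- castle_nut: Steel castle nut, hexagon 46 mm across flats and 26 mm high, with a crown of six small teeth on top (36 mm high overall, teeth within 22 mm of the axis). One pair of flats faces its +-y, the others every 60 degrees. Origin: centre of the underside.
- gland: Steel flanged gland: round flange 64 mm diameter and 10 mm thick, lying on the bench, and above it a round hub 38 mm diameter up to 38 mm. Origin: centre of the underside.
- fork: Steel fork (clevis), not wanted: block 56 (x) by 38 (y) by 16 mm with two upright cheeks along x, 44 mm high overall. Stands among the stock; leave it there. Origin: centre of the underside.
- mug: White mug, 76 mm diameter, 75 mm high, beyond the stock; not to be disturbed. Origin: centre of the underside; the handle is at its +y.
There are look-alikes about, which are no part of the job. Leave any blue look-alike of the castle_nut alone. Leave any orange look-alike of the gland alone.

How it is judged:
By the outcome, as a careful person would: the job done as asked, in the order asked, and still so for the second after the job is handed in, with the robot touching nothing.
It also fails if it takes over 128 s, if anything falls off the work surface, if the arm or the gripper's body presses on something with over 40 N, if the wrist force passes 120 N, or if a joint passes its speed limit or range.

### The arm

A 6-joint arm with a two-finger parallel gripper is mounted at the origin on the work surface. World frame = base frame: x ahead of the robot, y to its left, z up, the work surface at z = 0. Lengths are in m, angles in degrees, forces in N, time in s.
With the tool pointing down it reaches from about 0.35 to 0.875 m from the base axis. Payload 4.2 kg.
Tool frame: the origin (TCP) lies at the centre of the arm's flange, where the gripper is bolted on; the fingertips stand 182 mm ahead of it and the grasp point (between the pads) lies 164 mm ahead of it; z points along the fingers, y is the line along which they close (so a half turn about z gives the same grasp; the last joint's range is limited). The gripper opens to 87 mm and grips with 3 to 60 N. Pads are 19 mm wide; open, the fingers measure 117 mm over their backs; the gripper's body (75 mm by 190 mm) begins 51 mm behind the grasp point.
Start: joints at [88.499, 22.042, 0.453, 0, -68.411, -14.817], TCP at [0.176, 0.6, 0.405] pointing down, gripper open.
Joint ranges: [-179.83, 179.83], [-69.29, 118.12], [-61.27, 80.66], [-181.25, 117.63], [-171.15, -9.14], [-177.46, 177.46]. Speed limits (degrees/s): [159.86, 159.86, 180, 180, 180, 180].

### API

Orientations are given as [roll, pitch, yaw] about the fixed x, y, z axes, in that order (R = Rz(yaw) Ry(pitch) Rx(roll)).
In Python, from plant import sensors, viewer, workorder gives the robot as it stands.
- The arm moves only by the tool apply_moves, never from a script. Its argument "plan" is a list of rows, each a list of 7 numbers: the turn, a rotation vector about the tool's x, y, z in units of 8 degrees (1.0 is 8 degrees), then the shift along the tool's x, y, z in units of 50 mm (1.0 is 50 mm), then the opening, from 0 (shut) to 1 (fully open). In form: [[ax, ay, az, dx, dy, dz, claw], ...]. A call has 1 to 5 rows; each row is the pose to reach, as a shift and turn from the pose commanded when the call began, along the tool's axes at that moment; what a row does not reach only later rows make up. A row lasts 1/8 s, in which the tool goes at most 62.5 mm and 10.7 degrees, less where a joint would pass 70% of its speed; a pose out of reach is approached as far as the arm can. A call with a gripper value outside its range is refused whole. The fingers move at their own pace and stop on an object; the grip force is fixed at half the most. Time passes only in rows, so rows that repeat a pose let the fingers close. It gives the time, the measured TCP pose, the force, the opening and the grip force at its end, in the units of the state.
- sensors.get_obs(): the state, without advancing time (a new reading comes with each control period).
- viewer.grab_frame(name): name is "scene" or "top"; returns (picture, depth): 480x640x3 uint8, blue, green, red; 480x640 float32, m along the optical axis (not along the pixel's ray), 0 where there is no reading.
- viewer.camera_params(name): a dict with "fx", "fy", "cx", "cy" (pixels), "k1" (the pictures are not rectified: a ray, as slopes to the right and down, at radius r is drawn at 1 + k1 r^2 times it, then the intrinsics apply), "world_from_camera" (4x4, takes a point from camera to world coordinates). Camera axes: x right, y down, z forward; pixel columns grow to the right and rows downward; lengths in m; the calibration is good to about 2 mm. A picture is of the moment at which its call begins. camera_params takes no time and is no camera call.
- workorder.finish_job(): hands the job in; it is judged then, once.
The state is a dict: "t": time; "joint_positions": joint angles; "dq": joint speeds; "effort": joint torques, N m; "tcp_pos": TCP position; "eef_rot": TCP orientation; "wrist_force": force on the tool from outside, world axes, zero at the start; "moment": the same for the moment, N m; "width": opening from 0.0 (shut) to 1.0 (fully open); "grip_force": force on a finger pad.
Only numpy, scipy, OpenCV 4.12 (cv2) and the standard library are available. Lean on these libraries where they do the work, as an engineer would, in place of code of your own. Each camera call takes 0.05 s, during which the arm holds its last target. There are 200 camera calls.

## Working session

There is one attempt and no reset: what is moved stays moved. The work goes in short steps, Python scripts to look and compute and a tool call to move; the robot and the scene stay as the last step left them, time stands still between calls to the robot, and variables do not carry over. Pictures are saved under pics/ and viewed, at most 14 in all, crops included, and the job is handed in when it is done.

Besides the shell and the picture viewer there is one more tool, called after "Emit:" in YAML: its name, and indented under it one key for each argument. apply_moves: Moves the arm, as the interface text tells. Its arguments: {"type":"object","properties":{"plan":{"type":"array","items":{"type":"array","items":{"type":"number"}}}},"required":["plan"]}

```bash
ls; mkdir -p pics; cat > h.py <<'E'
import numpy as np, cv2
from plant import sensors, viewer, workorder
def cloud(name):
    im,d=viewer.grab_frame(name); p=viewer.camera_params(name)
    K=np.array([[p['fx'],0,p['cx']],[0,p['fy'],p['cy']],[0,0,1.]])
    v,u=np.mgrid[0:480,0:640]
    pts=np.stack([u,v],-1).reshape(-1,1,2).astype(float)
    # invert r_d = r(1+k1 r^2)
    x=(pts[:,0,0]-p['cx'])/p['fx'];y=(pts[:,0,1]-p['cy'])/p['fy']
    rd=np.hypot(x,y);r=rd.copy()
    for _ in range(20): r=rd/(1+p['k1']*r*r)
    s=np.where(rd>0,r/np.maximum(rd,1e-9),1)
    z=d.reshape(-1).astype(float)
    P=np.stack([x*s*z,y*s*z,z,np.ones_like(z)],-1)@np.array(p['world_from_camera']).T
    P=P[:,:3].reshape(480,640,3).copy(); P[d==0]=np.nan
    return im,P
E
python3 - <<'E'
from h import *
for n in ("top","scene"):
    im,P=cloud(n); cv2.imwrite(f'pics/{n}0.png',im); np.save(n+'0.npy',P)
    p=viewer.camera_params(n); print(n,p['fx'],p['k1'],np.round(p['world_from_camera'],3).tolist())
print(sensors.get_obs())
E
```

```text
pics
top 491.150148087494 -0.004095372723727214 [[-0.024, -0.977, 0.211, 0.442], [-1.0, 0.024, -0.002, 0.005], [-0.003, -0.211, -0.977, 0.874], [0.0, 0.0, 0.0, 1.0]]
scene 463.8399845880083 0.0006807393672593029 [[0.565, 0.552, -0.613, 1.178], [0.825, -0.363, 0.433, -0.404], [0.017, -0.751, -0.661, 0.66], [0.0, 0.0, 0.0, 1.0]]
{'t': 0.1, 'joint_positions': array([ 8.84995063e+01,  2.20853024e+01,  3.87764486e-01, -2.60811231e-02,
       -6.84137660e+01, -1.48165665e+01]), 'dq': array([-0.00807168, -0.1440577 ,  0.06321639,  0.09625753, -0.03095555,
        0.01183935]), 'effort': array([-5.83338278e-04, -3.91692317e+01,  1.87934232e+01,  4.23186064e+00,
        1.34320400e-02, -7.56366694e-05]), 'tcp_pos': array([0.17550977, 0.59965115, 0.40377884]), 'eef_rot': array([ 1.79886198e+02, -5.03627513e-03, -1.63266740e+01]), 'wrist_force': array([ 0.57570503,  0.01914013, -0.88985051]), 'moment': array([-0.02848816,  0.00038378, -0.00311318]), 'grip_force': 0.0, 'width': 0.9958742838150508}
```

View pics/top0.png

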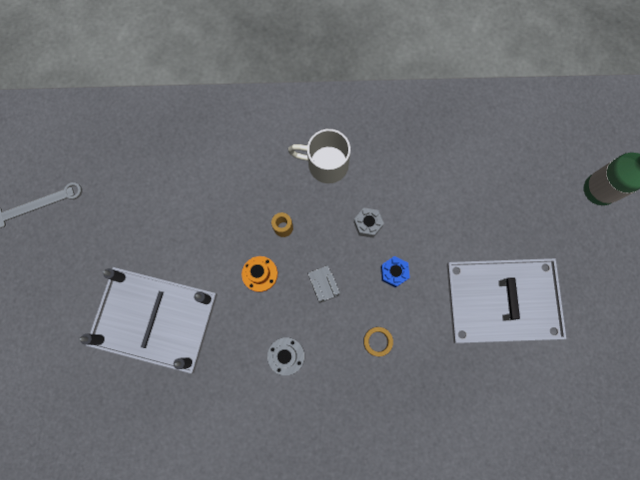

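View pics/scene0.png

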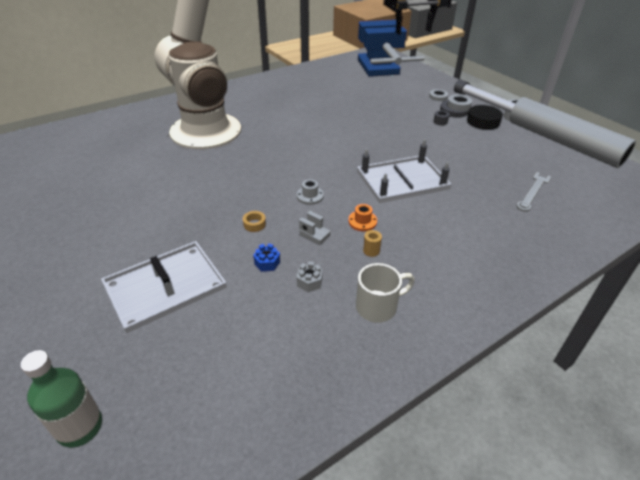

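Top view, candidates. Steel nut (368,221) vs blue look-alike (395,271). Steel gland (285,356) vs orange one (259,273). Tall bush (282,223) vs short, wide bush (378,341). The fork is at (323,284), the carrier at (152,320) on the left (+y) and the tray at (507,300). I choose the grey nut, the grey gland and the bushes by width. Next I measure them and check the choice in a crop.

```bash
python3 - <<'E'
from h import *
P=np.load('top0.npy'); im=cv2.imread('pics/top0.png')
print('bench z',np.nanmedian(P[380:450,200:500,2]))
c=cv2.resize(im[190:390,220:440],None,fx=3.4,fy=3,interpolation=cv2.INTER_CUBIC)[:600,:748]
cv2.imwrite('pics/crop1.png',c)
S=np.load('scene0.npy')
allp=np.concatenate([P.reshape(-1,3),S.reshape(-1,3)]); src=np.r_[np.zeros(307200),np.ones(307200)]
ok=~np.isnan(allp[:,0]); allp=allp[ok];src=src[ok]
for n,u,v,h in [('tall',282,223,.044),('short',378,341,.022),('nut',368,221,.026),('gland',285,356,.01),('fork',323,284,.016),('blue',395,271,.026),('orange',259,272,.01),('mug',328,155,.075)]:
    c=np.nanmedian(P[v-8:v+8,u-8:u+8].reshape(-1,3),0)[:2]
    for s in (0,1):
        for _ in range(6):
            d=np.hypot(*(allp[:,:2]-c).T)
            m=(src==s)&(d<.045)&(allp[:,2]>h-.005)&(allp[:,2]<h+.015)
            q=allp[m]
            if len(q)<5:break
            (cx,cy),r=cv2.minEnclosingCircle(q[:,:2].astype(np.float32))
            c=np.array([cx,cy])
        # top-level slices: 
        q2=q
        rect=cv2.minAreaRect((q2[:,:2]*1000).astype(np.float32))
        print(n,'src',s,'circle',np.round([cx,cy,r],4),'zmed/max',np.round([np.median(q[:,2]),q[:,2].max()],3),len(q),'mean',np.round(q[:,:2].mean(0),4),'rect',np.round(rect[0]),np.round(rect[1]),round(rect[2],1))
E
```

```text
bench z 0.0013061394127971693
tall src 0 circle [0.6585 0.0819 0.018 ] zmed/max [0.045 0.048] 229 mean [0.6579 0.0819] rect [658.  82.] [35. 33.] 0.9
tall src 1 circle [0.659  0.0821 0.0197] zmed/max [0.043 0.046] 146 mean [0.6602 0.0799] rect [659.  81.] [32. 36.] 50.6
short src 0 circle [ 0.4509 -0.0803  0.025 ] zmed/max [0.023 0.028] 373 mean [ 0.4506 -0.0804] rect [451. -81.] [48. 48.] 88.7
short src 1 circle [ 0.4526 -0.0802  0.0268] zmed/max [0.021 0.024] 193 mean [ 0.453  -0.0816] rect [453. -82.] [49. 49.] 28.9
nut src 0 circle [ 0.6612 -0.0721  0.0259] zmed/max [0.028 0.04 ] 579 mean [ 0.6595 -0.072 ] rect [661. -72.] [46. 51.] 46.8
nut src 1 circle [ 0.6626 -0.0742  0.0266] zmed/max [0.028 0.039] 442 mean [ 0.6647 -0.0756] rect [663. -75.] [46. 49.] 49.1
gland src 0 circle [0.4316 0.0839 0.0427] zmed/max [0.011 0.025] 687 mean [0.4302 0.0772] rect [428.  86.] [63. 79.] 16.1
gland src 1 circle [0.4321 0.0773 0.0333] zmed/max [0.01  0.025] 282 mean [0.4411 0.0711] rect [436.  74.] [62. 56.] 59.6
fork src 0 circle [0.5522 0.0105 0.0331] zmed/max [0.017 0.031] 447 mean [0.5556 
[... 211 characters left out ...]
ax [0.028 0.041] 608 mean [ 0.5695 -0.1145] rect [ 570. -115.] [51. 46.] 3.2
blue src 1 circle [ 0.5721 -0.1176  0.0259] zmed/max [0.028 0.038] 399 mean [ 0.5745 -0.1183] rect [ 572. -119.] [47. 49.] 31.3
orange src 0 circle [0.5768 0.1277 0.0417] zmed/max [0.011 0.025] 603 mean [0.5708 0.1218] rect [579. 124.] [63. 78.] 88.6
orange src 1 circle [0.5753 0.1239 0.033 ] zmed/max [0.01  0.025] 329 mean [0.584  0.1158] rect [578. 121.] [62. 57.] 50.0
mug src 0 circle [ 0.7787 -0.0038  0.0386] zmed/max [0.075 0.079] 362 mean [ 0.7796 -0.0039] rect [779.  -4.] [73. 75.] 88.7
mug src 1 circle [ 0.7798 -0.005   0.0393] zmed/max [0.074 0.077] 341 mean [ 0.7809 -0.0058] rect [781.  -5.] [75. 76.] 24.8
```

View pics/crop1.png

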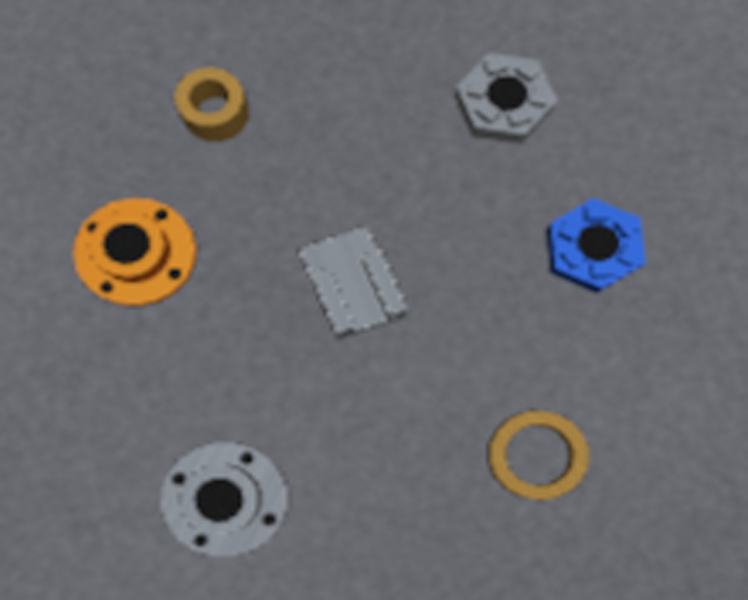

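The crop confirms the choice: grey nut at full-image (368,221), grey gland (285,356), tall bush (282,223) and wide bush (378,341). Next I fit the tray and carrier poses, the nut yaw and the gland hub.

```bash
python3 - <<'E'
from h import *
from scipy.optimize import minimize
T=np.load('top0.npy').reshape(-1,3);S=np.load('scene0.npy').reshape(-1,3)
def near(Q,c,r,a,b):
    with np.errstate(all='ignore'): return Q[(np.hypot(Q[:,0]-c[0],Q[:,1]-c[1])<r)&(Q[:,2]>a)&(Q[:,2]<b)]
P=np.load('top0.npy'); 
for n,(u,v) in dict(carrier=(135,320),tray=(490,300)).items():
    c=P[v,u,:2]; print(n,c)
    for nm,Q in (('top',T),('scene',S)):
        for a,b in ((.0045,.022),(.011,.02)):
            q=near(Q,c,.16,a,b); r=cv2.minAreaRect((q[:,:2]*1000).astype(np.float32)); print(nm,a,len(q),np.round(r[0],1),np.round(r[1],1),round(r[2],2))
        if n=='carrier':
            q=near(Q,c,.16,.060,.08); 
            _,lab,cen=cv2.kmeans((q[:,:2]*1000).astype(np.float32),4,None,(3,50,.01),10,cv2.KMEANS_PP_CENTERS)
            print('posts',len(q),np.bincount(lab[:,0]),np.round(cen,1).tolist(),'mean',cen.mean(0))
        else:
            q=near(Q,c,.16,.044,.056); r=cv2.minAreaRect((q[:,:2]*1000).astype(np.float32)); print('handle',len(q),np.round(r[0],1),np.round(r[1],1),round(r[2],2))
for nm,Q in (('top',T),('scene',S)):
    q=near(Q,(.432,.077),.035,.033,.045); print('gland hub',len(q),cv2.minEnclosingCircle(q[:,:2].astype(np.float32)),q[:,2].max())
    q=near(Q,(.662,-.073),.034,.020,.030)[:,:2]*1000
    def f(x):
        a=x[2]+np.arange(6)*np.pi/3; d=(q-x[:2])@np.array([np.cos(a),np.sin(a)])
        # soft: tight hex 23 around points
        return np.sum(np.maximum(d.max(1)-22.5,0)**2)
    best=min((minimize(f,[q[:,0].mean(),q[:,1].mean(),np.radians(k)],method='Nelder-Mead') for k in range(0,60,10)),key=lambda r:r.fun)
    print('nut',best.x[:2],np.degrees(best.x[2])%60,best.fun/len(q))
E
```

```text
carrier [0.49661932 0.34105708]
top 0.0045 8243 [491.2 342.3] [299. 305.] 75.85
top 0.011 1336 [498.4 310.1] [191.3 140.5] 74.5
posts 110 [24 32 28 26] [[530.5999755859375, 216.60000610351562], [465.79998779296875, 399.0], [573.0, 369.6000061035156], [423.1000061035156, 245.3000030517578]] mean [498.12415 307.65094]
scene 0.0045 2232 [498.2 309.9] [193.6 147.4] 74.72
scene 0.011 619 [498.2 309.9] [193.6 147.4] 74.72
posts 64 [18 17 15 14] [[574.5, 370.1000061035156], [532.2999877929688, 215.8000030517578], [466.70001220703125, 399.3999938964844], [423.6000061035156, 246.60000610351562]] mean [499.27756 307.9856 ]
tray [ 0.51623009 -0.28235822]
top 0.0045 7784 [ 515.6 -282.9] [314.8 307.8] 59.9
top 0.011 1088 [ 515.9 -266.9] [140.5 274.1] 0.55
handle 400 [ 516.2 -307.1] [69.1 15.6] 0.35
scene 0.0045 3662 [ 516.4 -270.4] [145.9 264.2] 0.61
scene 0.011 899 [ 516.  -270.6] [144.9 264.1] 0.82
handle 229 [ 516.8 -307.6] [72.  14.1] 0.61
gland hub 421 ((0.42995208501815796, 0.07839614152908325), 0.018991533666849136) 0.0438022820577566
nut [660.77381286 -72.40567927] 48.43483977415105 0.01573468537112062
gland hub 144 ((0.4289795756340027, 0.07878272980451584), 0.021811017766594887) 0.04034426311809525
nut [662.65325075 -73.86953641] 47.68326146475438 0.04296527141777349
```

```bash
cat >> h.py <<'E'
def go(*targets, start=None):
    """each target (x,y,zgrasp,yaw); prints rows relative to current (first) / previous target"""
    o=sensors.get_obs(); p=np.array(o['tcp_pos']); Y=o['eef_rot'][2]
    print('t %.1f grasp %s yaw %.1f rp %.1f %.1f w %.3f q6 %.0f F %s'%(o['t'],np.round(p-[0,0,.164],4),Y,o['eef_rot'][0],o['eef_rot'][1],o['width'],o['joint_positions'][5],np.round(o['wrist_force'],1)))
    for x,y,z,Yt in targets:
        q=np.array([x,y,z+.164]); d=q-p; a=np.radians(Y)
        dx=d[0]*np.cos(a)+d[1]*np.sin(a); dy=d[0]*np.sin(a)-d[1]*np.cos(a)
        dY=(Yt-Y+180)%360-180
        print('[0,0,%.3f,%.3f,%.3f,%.3f]  rows: %.1f'%(-dY/8,dx/.05,dy/.05,-d[2]/.05,max(np.linalg.norm(d)/.0625,abs(dY)/10.7)))
        p=q;Y=Yt
E
python3 -c "
from h import *
go((.6587,.082,.12,-15.5),(.6587,.082,.028,-15.5))"
```

```text
t 0.1 grasp [0.1755 0.5997 0.2398] yaw -16.3 rp 179.9 -0.0 w 0.996 q6 -15 F [ 0.6  0.  -0.9]
[0,0,-0.103,12.184,7.219,2.396]  rows: 11.5
[0,0,-0.000,0.000,-0.000,1.840]  rows: 1.5
```

Emit:
apply_moves:
  plan:
    - [0,0,0,5,3,1,0.85]
    - [0,0,0,5,3,1,0.85]
    - [0,0,0,5,3,1,0.85]
    - [0,0,0,5,3,1,0.85]
    - [0,0,0,5,3,1,0.85]

```text
t: 0.72
tcp_pos: [0.3744, 0.3834, 0.354]
eef_rot: [179.9, 0.0, -16.4]
wrist_force: [0.2, 0.8, -0.3]
width: 0.849
grip_force: 0.0
```

Emit:
apply_moves:
  plan:
    - [0,0,0,5,3,1,0.85]
    - [0,0,0,5,3,1,0.85]
    - [0,0,0,5,3,1,0.85]
    - [0,0,0,5,3,1,0.85]
    - [0,0,0,5,3,1,0.85]

```text
t: 1.35
tcp_pos: [0.5723, 0.1692, 0.3037]
eef_rot: [179.9, 0.1, -16.4]
wrist_force: [0.6, 0.8, -0.4]
width: 0.851
grip_force: 0.0
```

```bash
python3 -c "
from h import *
go((.6587,.082,.12,-15.5),(.6587,.082,.028,-15.5))"
```

```text
t 1.4 grasp [0.5723 0.1692 0.1397] yaw -16.4 rp 179.9 0.1 w 0.851 q6 42 F [ 0.6  0.8 -0.4]
[0,0,-0.114,2.150,1.186,0.394]  rows: 2.0
[0,0,-0.000,0.000,-0.000,1.840]  rows: 1.5
```

Emit:
apply_moves:
  plan:
    - [0,0,-0.1,2.15,1.19,0.4,0.85]
    - [0,0,-0.1,2.15,1.19,0.4,0.85]
    - [0,0,-0.1,2.15,1.19,0.4,0.85]
    - [0,0,-0.1,2.15,1.19,1.4,0.85]
    - [0,0,-0.1,2.15,1.19,2.23,0.85]

```text
t: 1.98
tcp_pos: [0.6569, 0.0843, 0.1919]
eef_rot: [-180.0, 0.0, -15.5]
wrist_force: [0.6, -0.5, 0.2]
width: 0.849
grip_force: 0.0
```

Emit:
apply_moves:
  plan:
    - [0,0,0,0,0,0,0.85]
    - [0,0,0,0,0,0,0.2]
    - [0,0,0,0,0,0,0.2]
    - [0,0,0,0,0,0,0.2]
    - [0,0,0,0,0,0,0.2]

```text
t: 2.6
tcp_pos: [0.6577, 0.0842, 0.1942]
eef_rot: [-179.9, -0.1, -15.5]
wrist_force: [0.1, -0.6, -0.6]
width: 0.484
grip_force: 0.0
```

```bash
python3 -c "
from h import *
print(np.round(sensors.get_obs()['joint_positions']),sensors.get_obs()['grip_force'])
go((.6587,.082,.13,-15.5),(.5108,.3528,.13,-15.5),(.5108,.3528,.036,-15.5))"
```

```text
[ 21.  37.  -7.   0. -46.  53.] 0.0
t 2.6 grasp [0.6577 0.0842 0.0302] yaw -15.5 rp -179.9 -0.1 w 0.484 q6 53 F [ 0.1 -0.6 -0.6]
[0,0,-0.002,0.031,0.036,-1.995]  rows: 1.6
[0,0,-0.000,-4.298,-4.429,-0.000]  rows: 4.9
[0,0,-0.000,0.000,-0.000,1.880]  rows: 1.5
```

Emit:
apply_moves:
  plan:
    - [0,0,0,0,0.04,0,0.2]
    - [0,0,0,0,0.04,0,0.2]
    - [0,0,0,0,0.04,0,0.2]
    - [0,0,0,0,0.04,0,0.2]
    - [0,0,0,0,0.04,0,0.2]

```text
t: 3.22
tcp_pos: [0.6572, 0.0822, 0.1938]
eef_rot: [-180.0, -0.0, -15.5]
wrist_force: [-0.5, -0.1, 5.2]
width: 0.396
grip_force: 30.0
```

Emit:
apply_moves:
  plan:
    - [0,0,0,0,0,-1,0.2]
    - [0,0,0,0,0,-2,0.2]
    - [0,0,0,0,0,-2,0.2]

```text
t: 3.6
tcp_pos: [0.6581, 0.0825, 0.2975]
eef_rot: [-179.7, -0.4, -15.5]
wrist_force: [0.4, -0.1, -1.4]
width: 0.392
grip_force: 30.0
```

```bash
python3 -c "
from h import *
print(sensors.get_obs()['grip_force'])
go((.5108,.3528,.13,-15.5),(.5108,.3528,.036,-15.5))
im,P=cloud('top');cv2.imwrite('pics/a.png',im)"
```

```text
29.999723420605733
t 3.6 grasp [0.6581 0.0825 0.1335] yaw -15.5 rp -179.7 -0.4 w 0.392 q6 53 F [ 0.4 -0.1 -1.4]
[0,0,0.001,-4.283,-4.422,0.069]  rows: 4.9
[0,0,-0.000,0.000,-0.000,1.880]  rows: 1.5
```

Emit:
apply_moves:
  plan:
    - [0,0,0,-4.28,-4.42,0,0.2]
    - [0,0,0,-4.28,-4.42,0,0.2]
    - [0,0,0,-4.28,-4.42,0,0.2]
    - [0,0,0,-4.28,-4.42,0,0.2]
    - [0,0,0,-4.28,-4.42,0,0.2]

```text
t: 4.28
tcp_pos: [0.5081, 0.3536, 0.2904]
eef_rot: [179.8, 0.2, -15.5]
wrist_force: [1.4, 1.2, -1.3]
width: 0.395
grip_force: 30.0
```

Emit:
apply_moves:
  plan:
    - [0,0,0,0,0,0,0.2]
    - [0,0,0,0,0,0,0.2]
    - [0,0,0,0,0,0,0.2]

```text
t: 4.65
tcp_pos: [0.5104, 0.3511, 0.2922]
eef_rot: [179.9, 0.1, -15.6]
wrist_force: [0.3, 0.8, -2.3]
width: 0.393
grip_force: 30.0
```

```bash
python3 -c "
from h import *
go((.5108,.3528,.038,-15.5))"
```

```text
t 4.7 grasp [0.5104 0.3511 0.1282] yaw -15.6 rp 179.9 0.1 w 0.393 q6 25 F [ 0.3  0.8 -2.3]
[0,0,-0.017,-0.002,-0.035,1.803]  rows: 1.4
```

Emit:
apply_moves:
  plan:
    - [0,0,0,0,-0.03,1,0.2]
    - [0,0,0,0,-0.03,1.7,0.2]
    - [0,0,0,0,-0.03,1.76,0.2]
    - [0,0,0,0,-0.03,1.8,0.2]
    - [0,0,0,0,-0.03,1.8,0.2]

```text
t: 5.28
tcp_pos: [0.5111, 0.354, 0.205]
eef_rot: [-179.8, -0.1, -15.5]
wrist_force: [-0.8, 0.6, -1.0]
width: 0.398
grip_force: 30.0
```

Emit:
apply_moves:
  plan:
    - [0,0,0,0,0,0.02,0.2]
    - [0,0,0,0,0,0.02,0.2]

```text
t: 5.52
tcp_pos: [0.5104, 0.354, 0.203]
eef_rot: [-179.9, -0.0, -15.5]
wrist_force: [-1.1, -0.2, -1.6]
width: 0.392
grip_force: 30.0
```

Emit:
apply_moves:
  plan:
    - [0,0,0,0,0,0.03,0.2]
    - [0,0,0,0,0,0.05,0.2]
    - [0,0,0,0,0,0.05,0.2]

```text
t: 5.9
tcp_pos: [0.5104, 0.3539, 0.1999]
eef_rot: [180.0, -0.0, -15.5]
wrist_force: [0.2, -0.7, -0.3]
width: 0.394
grip_force: 30.0
```

Emit:
apply_moves:
  plan:
    - [0,0,0,0,0,0,0.6]
    - [0,0,0,0,0,0,0.6]
    - [0,0,0,0,0,0,0.6]

```text
t: 6.28
tcp_pos: [0.5105, 0.3539, 0.1998]
eef_rot: [-180.0, -0.0, -15.5]
wrist_force: [-0.3, -0.4, 0.4]
width: 0.583
grip_force: 0.0
```

```bash
python3 -c "
from h import *
go((.5108,.3528,.13,-15.5),(.6615,-.073,.13,18),(.6615,-.073,.02,18))"
```

```text
t 6.3 grasp [0.5105 0.3539 0.0358] yaw -15.5 rp -180.0 -0.0 w 0.583 q6 25 F [-0.3 -0.4  0.4]
[0,0,-0.002,0.012,0.019,-1.883]  rows: 1.5
[0,0,-4.188,5.180,7.401,-0.000]  rows: 7.2
[0,0,0.000,0.000,0.000,2.200]  rows: 1.8
```

Emit:
apply_moves:
  plan:
    - [0,0,0,0,0,-1,0.6]
    - [0,0,0,0,0,-1.9,0.6]
    - [0,0,0,1.0,1.4,-1.9,0.85]
    - [0,0,0,1.7,2.4,-1.9,0.85]
    - [0,0,0,2.4,3.4,-1.9,0.85]

```text
t: 6.9
tcp_pos: [0.574, 0.1758, 0.2952]
eef_rot: [-180.0, -0.0, -15.5]
wrist_force: [0.4, 0.5, -0.3]
width: 0.82
grip_force: 0.0
```

Emit:
apply_moves:
  plan:
    - [0,0,-1,2.8,4,0,0.85]
    - [0,0,-2,2.8,4,0,0.85]
    - [0,0,-3.2,2.8,4,0,0.85]
    - [0,0,-4.2,2.8,4,0,0.85]
    - [0,0,-4.2,2.8,4,0,0.85]

```text
t: 7.52
tcp_pos: [0.6556, -0.0567, 0.2942]
eef_rot: [180.0, 0.0, 17.8]
wrist_force: [0.2, -0.3, -0.5]
width: 0.85
grip_force: 0.0
```

```bash
python3 - <<'E'
from h import *
go((.6615,-.073,.05,18),(.6615,-.073,.02,18))
im,P=cloud('top'); P=P.reshape(-1,3)
q=P[(np.hypot(P[:,0]-.511,P[:,1]-.353)<.035)&(P[:,2]>.04)&(P[:,2]<.06)]
print(len(q),cv2.minEnclosingCircle(q[:,:2].astype(np.float32)),np.median(q[:,2]))
E
```

```text
t 7.5 grasp [ 0.6556 -0.0567  0.1302] yaw 17.8 rp 180.0 0.0 w 0.850 q6 99 F [ 0.2 -0.3 -0.5]
[0,0,-0.030,0.013,0.346,1.604]  rows: 1.3
[0,0,0.000,0.000,0.000,0.600]  rows: 0.5
322 ((0.511192798614502, 0.35184842348098755), 0.018256505951285362) 0.05010033721785512
```

Emit:
apply_moves:
  plan:
    - [0,0,0,0,0.34,0,0.85]
    - [0,0,0,0,0.34,0.8,0.85]
    - [0,0,0,0,0.34,1.6,0.85]
    - [0,0,0,0,0.34,2.1,0.85]
    - [0,0,0,0,0.34,2.18,0.85]

```text
t: 8.2
tcp_pos: [0.6597, -0.0682, 0.1838]
eef_rot: [-179.9, 0.2, 18.2]
wrist_force: [-0.1, 0.1, 0.1]
width: 0.848
grip_force: 0.0
```

Emit:
apply_moves:
  plan:
    - [0,0,0,0,0,0,0.85]
    - [0,0,0,0,0,0,0.85]

```text
t: 8.45
tcp_pos: [0.6609, -0.0687, 0.1875]
eef_rot: [180.0, -0.2, 18.1]
wrist_force: [0.7, 0.3, 0.9]
width: 0.85
grip_force: 0.0
```

```bash
python3 -c "
from h import *
go((.6615,-.073,.0205,18))"
```

```text
t 8.4 grasp [ 0.6609 -0.0687  0.0235] yaw 18.1 rp 180.0 -0.2 w 0.850 q6 100 F [0.7 0.3 0.9]
[0,0,0.015,-0.016,0.086,0.060]  rows: 0.1
```

Emit:
apply_moves:
  plan:
    - [0,0,0,0,0.09,0.05,0.85]
    - [0,0,0,0,0.09,0.05,0.3]
    - [0,0,0,0,0.09,0.05,0.3]
    - [0,0,0,0,0.09,0.05,0.3]
    - [0,0,0,0,0.09,0.05,0.3]

```text
t: 9.07
tcp_pos: [0.6617, -0.0732, 0.1833]
eef_rot: [-180.0, 0.0, 18.1]
wrist_force: [-0.2, -0.1, 0.1]
width: 0.528
grip_force: 29.9
```

Emit:
apply_moves:
  plan:
    - [0,0,0,0,0,0,0.3]
    - [0,0,0,0,0,0,0.3]

```text
t: 9.32
tcp_pos: [0.6617, -0.0733, 0.1833]
eef_rot: [-180.0, -0.0, 18.1]
wrist_force: [0.4, 0.0, -0.3]
width: 0.527
grip_force: 29.9
```

```bash
python3 -c "
from h import *
go((.6615,-.073,.13,18),(.4862,.2642,.13,-15.5),(.4862,.2642,.03,-15.5))"
```

```text
t 9.3 grasp [ 0.6617 -0.0733  0.0193] yaw 18.1 rp -180.0 -0.0 w 0.527 q6 101 F [ 0.4  0.  -0.3]
[0,0,0.010,-0.003,-0.006,-2.215]  rows: 1.8
[0,0,4.188,-1.250,-7.497,-0.000]  rows: 6.1
[0,0,-0.000,0.000,-0.000,2.000]  rows: 1.6
```

Width .527 × 87 = 46 mm, so the grip is on the flats. Lift and carry.

Emit:
apply_moves:
  plan:
    - [0,0,0,0,0,-1,0.3]
    - [0,0,0,0,0,-2.2,0.3]
    - [0,0,0,-0.2,-1.2,-2.2,0.3]
    - [0,0,0,-0.4,-2.4,-2.2,0.3]
    - [0,0,0,-0.6,-3.5,-2.2,0.3]

```text
t: 9.95
tcp_pos: [0.5774, 0.085, 0.2925]
eef_rot: [-180.0, 0.1, 18.0]
wrist_force: [1.2, 1.0, -3.0]
width: 0.525
grip_force: 29.9
```

Emit:
apply_moves:
  plan:
    - [0,0,1,-0.2,-1.2,0,0.3]
    - [0,0,2,-0.4,-2.4,0,0.3]
    - [0,0,3,-0.6,-3.4,0,0.3]
    - [0,0,4.2,-0.65,-4,0,0.3]
    - [0,0,4.2,-0.65,-4,0,0.3]

```text
t: 10.58
tcp_pos: [0.4848, 0.2655, 0.2927]
eef_rot: [180.0, 0.1, -15.3]
wrist_force: [-0.5, -0.5, -3.5]
width: 0.525
grip_force: 29.9
```

Emit:
apply_moves:
  plan:
    - [0,0,0,0,0,0,0.3]
    - [0,0,0,0,0,0,0.3]

```text
t: 10.82
tcp_pos: [0.4862, 0.2628, 0.2929]
eef_rot: [180.0, 0.0, -15.6]
wrist_force: [-0.2, -0.1, -3.3]
width: 0.529
grip_force: 29.9
```

```bash
python3 -c "
from h import *
go((.4862,.2642,.027,-15.5))"
```

```text
t 10.8 grasp [0.4862 0.2628 0.1289] yaw -15.6 rp 180.0 0.0 w 0.529 q6 29 F [-0.2 -0.1 -3.3]
[0,0,-0.009,-0.007,-0.027,2.038]  rows: 1.6
```

Emit:
apply_moves:
  plan:
    - [0,0,0,0,-0.02,1,0.3]
    - [0,0,0,0,-0.02,1.8,0.3]
    - [0,0,0,0,-0.02,2.0,0.3]
    - [0,0,0,0,-0.02,2.0,0.3]
    - [0,0,0,0,-0.02,2.0,0.3]

```text
t: 11.45
tcp_pos: [0.487, 0.2652, 0.195]
eef_rot: [-179.8, -0.1, -15.5]
wrist_force: [0.1, -0.2, -2.2]
width: 0.526
grip_force: 29.9
```

Emit:
apply_moves:
  plan:
    - [0,0,0,0,0,0.03,0.3]
    - [0,0,0,0,0,0.06,0.3]
    - [0,0,0,0,0,0.06,0.3]

```text
t: 11.82
tcp_pos: [0.4861, 0.2648, 0.1905]
eef_rot: [-180.0, -0.0, -15.5]
wrist_force: [0.1, 0.1, -2.2]
width: 0.531
grip_force: 29.9
```

```bash
python3 -c "
from h import *
go((.4862,.2642,.0253,-15.5))"
```

```text
t 11.8 grasp [0.4861 0.2648 0.0265] yaw -15.5 rp -180.0 -0.0 w 0.531 q6 29 F [ 0.1  0.1 -2.2]
[0,0,-0.002,0.005,0.011,0.023]  rows: 0.0
```

Emit:
apply_moves:
  plan:
    - [0,0,0,0,0,0.03,0.3]
    - [0,0,0,0,0,0.03,0.3]
    - [0,0,0,0,0,0.03,0.6]
    - [0,0,0,0,0,0.03,0.6]
    - [0,0,0,0,0,0.03,0.6]

```text
t: 12.45
tcp_pos: [0.4863, 0.2648, 0.1888]
eef_rot: [-180.0, -0.0, -15.5]
wrist_force: [0.5, -0.0, -0.3]
width: 0.598
grip_force: 0.0
```

Emit:
apply_moves:
  plan:
    - [0,0,0,0,0,-0.6,0.6]
    - [0,0,0,0,0,-1.6,0.6]
    - [0,0,0,0,0,-2.2,0.6]
    - [0,0,0,0.5,1,-2.2,0.6]
    - [0,0,0,1,2,-2.2,0.6]

```text
t: 13.08
tcp_pos: [0.5076, 0.1543, 0.2994]
eef_rot: [-179.9, -0.1, -15.4]
wrist_force: [0.6, 0.7, -0.3]
width: 0.605
grip_force: 0.0
```

```bash
python3 -c "
from h import *
go((.5165,-.3073,.13,.5),(.5165,-.3073,.042,.5))"
```

```text
t 13.1 grasp [0.5076 0.1543 0.1354] yaw -15.4 rp -179.9 -0.1 w 0.605 q6 40 F [ 0.6  0.7 -0.3]
[0,0,-1.989,2.624,8.852,0.108]  rows: 7.4
[0,0,-0.000,0.000,0.000,1.760]  rows: 1.4
```

Emit:
apply_moves:
  plan:
    - [0,0,0,1.5,5,0,0.6]
    - [0,0,0,1.5,5,0,0.6]
    - [0,0,0,1.5,5,0,0.6]
    - [0,0,0,1.5,5,0,0.6]
    - [0,0,0,1.5,5,0,0.6]

```text
t: 13.7
tcp_pos: [0.5125, -0.1091, 0.2986]
eef_rot: [180.0, 0.0, -15.8]
wrist_force: [-0.1, 0.3, -0.3]
width: 0.603
grip_force: 0.0
```

Emit:
apply_moves:
  plan:
    - [0,0,-1,1.1,3.85,0,0.6]
    - [0,0,-2,1.1,3.85,0,0.6]
    - [0,0,-2,1.1,3.85,0,0.6]
    - [0,0,-2,1.1,3.85,0,0.6]
    - [0,0,-2,1.1,3.85,0,0.6]

```text
t: 14.32
tcp_pos: [0.5145, -0.3061, 0.2983]
eef_rot: [-180.0, 0.0, 0.4]
wrist_force: [-0.2, -0.6, 0.4]
width: 0.602
grip_force: 0.0
```

```bash
python3 - <<'E'
from h import *
go((.5165,-.3073,.07,.5),(.5165,-.3073,.042,.5))
im,P=cloud('top'); np.save('t1.npy',P); cv2.imwrite('pics/carr.png',cv2.resize(im[240:400,60:240],None,fx=3,fy=3,interpolation=cv2.INTER_CUBIC))
P=P.reshape(-1,3)
with np.errstate(all='ignore'):
  for c,a,b in (((.511,.353),.04,.06),((.486,.2645),.025,.05)):
    q=P[(np.hypot(P[:,0]-c[0],P[:,1]-c[1])<.035)&(P[:,2]>a)&(P[:,2]<b)]
    print(len(q),cv2.minEnclosingCircle(q[:,:2].astype(np.float32)),np.median(q[:,2]),q[:,2].max())
E
```

```text
t 14.3 grasp [ 0.5145 -0.3061  0.1343] yaw 0.4 rp -180.0 0.0 w 0.602 q6 106 F [-0.2 -0.6  0.4]
[0,0,-0.009,0.040,0.025,1.285]  rows: 1.0
[0,0,-0.000,0.000,0.000,0.560]  rows: 0.4
323 ((0.5118571519851685, 0.35252949595451355), 0.018448079004883766) 0.049936342044254456 0.054669410500682414
663 ((0.48562902212142944, 0.26477596163749695), 0.02608371526002884) 0.034492544873245046 0.04656353533949242
```

View pics/carr.png

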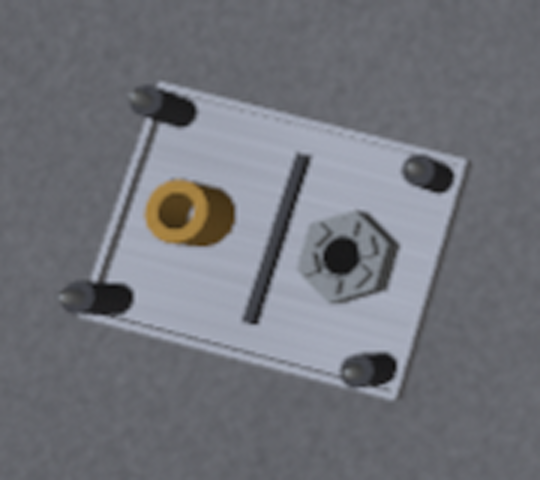

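The crop shows the bush (177,212) and the nut (340,256) upright on either side of the rib. Now the tray handle.

Emit:
apply_moves:
  plan:
    - [0,0,0,0.04,0.02,1,0.6]
    - [0,0,0,0.04,0.02,1.7,0.6]
    - [0,0,0,0.04,0.02,1.8,0.6]
    - [0,0,0,0.04,0.02,1.8,0.6]
    - [0,0,0,0.04,0.02,1.8,0.6]

```text
t: 15.0
tcp_pos: [0.5173, -0.3068, 0.2107]
eef_rot: [179.9, -0.2, 0.6]
wrist_force: [0.5, 0.8, -0.2]
width: 0.597
grip_force: 0.0
```

Emit:
apply_moves:
  plan:
    - [0,0,0,0,0,0,0.0]
    - [0,0,0,0,0,0,0]
    - [0,0,0,0,0,0,0]
    - [0,0,0,0,0,0,0]
    - [0,0,0,0,0,0,0]

```text
t: 15.62
tcp_pos: [0.5165, -0.3072, 0.2087]
eef_rot: [180.0, 0.0, 0.5]
wrist_force: [-0.3, -0.9, -0.1]
width: 0.16
grip_force: 30.0
```

Emit:
apply_moves:
  plan:
    - [0,0,0,0,0,0,0]
    - [0,0,0,0,0,0,0]

```text
t: 15.88
tcp_pos: [0.5165, -0.3072, 0.2087]
eef_rot: [180.0, 0.0, 0.5]
wrist_force: [-0.9, -1.4, -0.3]
width: 0.158
grip_force: 30.0
```

```bash
python3 -c "
from h import *
go((.5165,-.3073,.2,.5))"
```

```text
t 15.9 grasp [ 0.5165 -0.3072  0.0447] yaw 0.5 rp 180.0 0.0 w 0.158 q6 106 F [-0.9 -1.4 -0.3]
[0,0,-0.002,0.000,0.002,-3.106]  rows: 2.5
```

Emit:
apply_moves:
  plan:
    - [0,0,0,0,0,-0.3,0]
    - [0,0,0,0,0,-0.8,0]
    - [0,0,0,0,0,-1.5,0]
    - [0,0,0,0,0,-2.2,0]
    - [0,0,0,0,0,-2.9,0]

```text
t: 16.5
tcp_pos: [0.5159, -0.3067, 0.3546]
eef_rot: [-179.9, 0.1, 0.5]
wrist_force: [0.5, -0.9, -5.0]
width: 0.158
grip_force: 30.0
```

Emit:
apply_moves:
  plan:
    - [0,0,0,0,-0.2,0,0]
    - [0,0,0,0,-0.7,0,0]
    - [0,0,0,0,-1.4,0,0]
    - [0,0,0,0,-2.2,0,0]
    - [0,0,0,0,-3,0,0]

```text
t: 17.12
tcp_pos: [0.514, -0.1552, 0.3512]
eef_rot: [-179.9, 0.3, 0.4]
wrist_force: [0.7, -0.9, -4.9]
width: 0.156
grip_force: 30.0
```

```bash
python3 -c "
from h import *
go((.4985,.3085,.19,-15.5))
im,P=cloud('top');cv2.imwrite('pics/tr.png',im)"
```

```text
t 17.1 grasp [ 0.514  -0.1552  0.1872] yaw 0.4 rp -179.9 0.3 w 0.156 q6 90 F [ 0.7 -0.9 -4.9]
[0,0,1.992,-0.239,-9.277,-0.055]  rows: 7.4
```

View pics/tr.png

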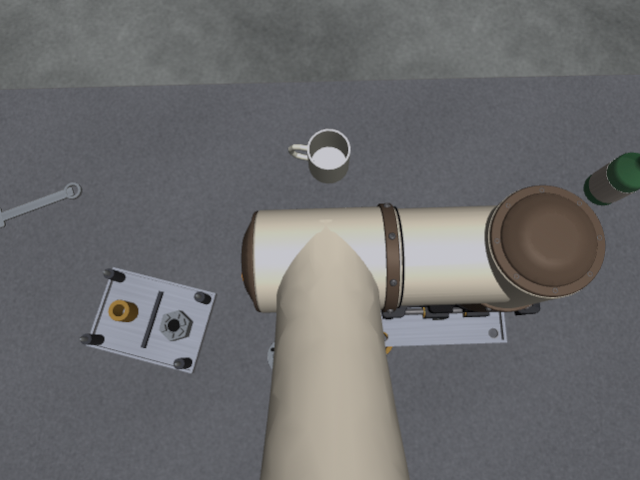

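The tray hangs from the gripper, part hidden by the arm with a hole visible at (493,332). The carrier is clear at the left (155,320). Carry on.

Emit:
apply_moves:
  plan:
    - [0,0,0.2,0,-1,0,0]
    - [0,0,0.6,0,-2,0,0]
    - [0,0,1,-0.1,-3,0,0]
    - [0,0,1.5,-0.15,-4,0,0]
    - [0,0,2,-0.2,-5,0,0]

```text
t: 17.8
tcp_pos: [0.5015, 0.0945, 0.3516]
eef_rot: [179.9, 0.2, -15.7]
wrist_force: [1.1, 0.1, -4.7]
width: 0.159
grip_force: 29.9
```

```bash
python3 -c "
from h import *
go((.4985,.3085,.19,-15.5))"
```

```text
t 17.8 grasp [0.5015 0.0945 0.1876] yaw -15.7 rp 179.9 0.2 w 0.159 q6 45 F [ 1.1  0.1 -4.7]
[0,0,-0.021,-1.214,-4.105,-0.047]  rows: 3.4
```

Emit:
apply_moves:
  plan:
    - [0,0,0,-0.3,-1,0,0]
    - [0,0,0,-0.6,-2,0,0]
    - [0,0,0,-0.9,-3,0,0]
    - [0,0,0,-1.1,-3.7,0,0]
    - [0,0,0,-1.21,-4.1,0,0]

```text
t: 18.42
tcp_pos: [0.4984, 0.3082, 0.3513]
eef_rot: [179.8, 0.2, -15.4]
wrist_force: [0.7, -0.2, -4.6]
width: 0.158
grip_force: 30.0
```

Emit:
apply_moves:
  plan:
    - [0,0,0,0,0,0,0]
    - [0,0,0,0,0,0.5,0]
    - [0,0,0,0,0,0.9,0]
    - [0,0,0,0,0,0.9,0]
    - [0,0,0,0,0,0.9,0]

```text
t: 19.05
tcp_pos: [0.5, 0.306, 0.3095]
eef_rot: [-180.0, -0.0, -15.6]
wrist_force: [0.6, -0.1, -4.5]
width: 0.155
grip_force: 29.9
```

```bash
python3 - <<'E'
from h import *
go((.4985,.3085,.125,-15.5),(.4985,.3085,.100,-15.5))
im,P=cloud('scene')
cv2.imwrite('pics/fit1.png',cv2.resize(im[60:220,320:500],None,fx=3.7,fy=3.7,interpolation=cv2.INTER_CUBIC))
E
```

```text
t 19.1 grasp [0.5    0.306  0.1455] yaw -15.6 rp -180.0 -0.0 w 0.155 q6 27 F [ 0.6 -0.1 -4.5]
[0,0,-0.007,-0.042,-0.040,0.409]  rows: 0.3
[0,0,-0.000,0.000,-0.000,0.500]  rows: 0.4
```

View pics/fit1.png

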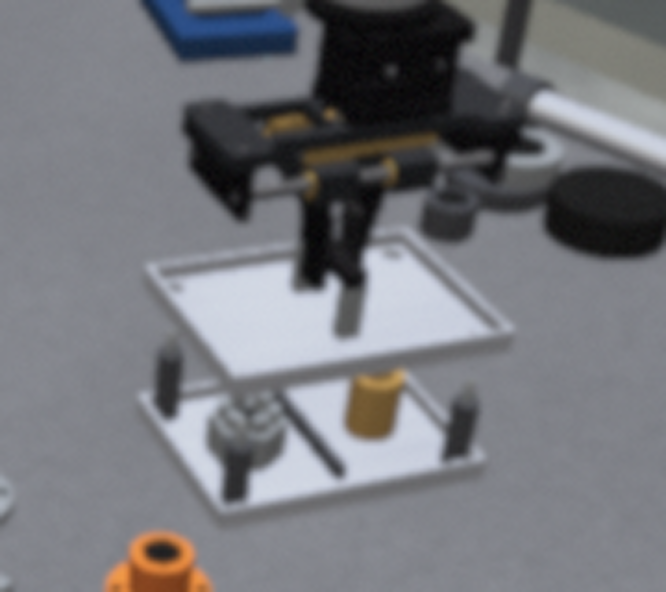

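The tray hangs level above the four posts. Next I correct x/y, lower it to just above the pins, and measure the tray against the carrier with the same camera.

Emit:
apply_moves:
  plan:
    - [0,0,0,-0.04,-0.04,0.2,0]
    - [0,0,0,-0.04,-0.04,0.38,0]
    - [0,0,0,-0.04,-0.04,0.38,0]
    - [0,0,0,-0.04,-0.04,0.38,0]
    - [0,0,0,-0.04,-0.04,0.38,0]

```text
t: 19.73
tcp_pos: [0.4984, 0.3091, 0.29]
eef_rot: [-180.0, -0.0, -15.5]
wrist_force: [-0.0, 0.1, -5.5]
width: 0.159
grip_force: 29.9
```

```bash
python3 - <<'E'
from h import *
go((.4985,.3085,.100,-15.5))
z0=sensors.get_obs()['tcp_pos'][2]-.164-.0447
for n in ('scene','top'):
    im,P=cloud(n); P=P.reshape(-1,3)
    with np.errstate(all='ignore'): q=P[(np.hypot(P[:,0]-.4985,P[:,1]-.3085)<.135)&(P[:,2]>z0-.002)&(P[:,2]<z0+.019)]
    r=cv2.minAreaRect((q[:,:2]*1000).astype(np.float32)); print(n,len(q),np.round(r[0],1),np.round(r[1],1),round(r[2],2))
    # tilt
    f=q[q[:,2]<z0+.009]; A=np.c_[f[:,:2]-[.4985,.3085],np.ones(len(f))]; print('plane',np.linalg.lstsq(A,f[:,2],rcond=None)[0],z0)
E
```

```text
t 19.7 grasp [0.4984 0.3091 0.126 ] yaw -15.5 rp -180.0 -0.0 w 0.159 q6 27 F [-0.   0.1 -5.5]
[0,0,-0.001,0.005,0.012,0.521]  rows: 0.4
scene 2642 [498.7 308.7] [193.3 146.2] 75.0
plane [-0.00490315 -0.007893    0.08572913] 0.08134401583755901
top 5507 [498.1 308.2] [191.9 140.5] 74.69
plane [-0.00434778 -0.01117324  0.08691995] 0.08134401583755901
```

Tray and carrier agree within about 1 mm, and the tray is level. Lowering.

Emit:
apply_moves:
  plan:
    - [0,0,0,0,0,0.1,0]
    - [0,0,0,0,0,0.2,0]
    - [0,0,0,0,0,0.3,0]
    - [0,0,0,0,0,0.3,0]
    - [0,0,0,0,0,0.3,0]

```text
t: 20.45
tcp_pos: [0.4984, 0.3091, 0.2748]
eef_rot: [-180.0, -0.0, -15.5]
wrist_force: [0.2, 0.1, -4.4]
width: 0.158
grip_force: 29.9
```

Emit:
apply_moves:
  plan:
    - [0,0,0,0,0,0.06,0]
    - [0,0,0,0,0,0.12,0]
    - [0,0,0,0,0,0.16,0]
    - [0,0,0,0,0,0.16,0]
    - [0,0,0,0,0,0.16,0]

```text
t: 21.08
tcp_pos: [0.4983, 0.309, 0.2668]
eef_rot: [-180.0, -0.0, -15.5]
wrist_force: [-0.2, 0.9, -4.3]
width: 0.157
grip_force: 29.9
```

Emit:
apply_moves:
  plan:
    - [0,0,0,0,0,0.02,0]
    - [0,0,0,0,0,0.04,0]
    - [0,0,0,0,0,0.06,0]
    - [0,0,0,0,0,0.06,0]
    - [0,0,0,0,0,0.06,0]

```text
t: 21.7
tcp_pos: [0.4982, 0.3087, 0.2641]
eef_rot: [180.0, 0.0, -15.5]
wrist_force: [-1.3, -2.2, -0.9]
width: 0.159
grip_force: 30.0
```

Emit:
apply_moves:
  plan:
    - [0,0,0,0,0,0.02,0]
    - [0,0,0,0,0,0.02,0]

```text
t: 21.95
tcp_pos: [0.4982, 0.3088, 0.2639]
eef_rot: [180.0, -0.0, -15.5]
wrist_force: [-2.5, -3.6, 4.1]
width: 0.155
grip_force: 30.0
```

Emit:
apply_moves:
  plan:
    - [0,0,0,0,0,0,0.5]
    - [0,0,0,0,0,0,0.5]
    - [0,0,0,0,0,0,0.5]
    - [0,0,0,0,0,0,0.5]

```text
t: 22.45
tcp_pos: [0.4984, 0.3092, 0.2627]
eef_rot: [-180.0, -0.0, -15.5]
wrist_force: [-0.4, 0.7, -0.7]
width: 0.469
grip_force: 0.0
```

Emit:
apply_moves:
  plan:
    - [0,0,0,0,0,-0.5,0.5]
    - [0,0,0,0,0,-1.5,0.5]
    - [0,0,0,0,0,-2,0.5]
    - [0,0,1,1,2,-2,0.9]
    - [0,0,2,1.5,3,-2,0.9]

```text
t: 23.08
tcp_pos: [0.5223, 0.1855, 0.3632]
eef_rot: [-179.9, -0.0, -31.7]
wrist_force: [0.7, 0.4, -0.7]
width: 0.644
grip_force: 0.0
```

```bash
python3 - <<'E'
from h import *
go((.4515,-.0803,.13,-105.5),(.4515,-.0803,.02,-105.5))
for n in ('scene','top'):
    im,P=cloud(n); P=P.reshape(-1,3)
    if n=='scene': cv2.imwrite('pics/seat.png',cv2.resize(im[80:220,330:490],None,fx=3.5,fy=3.5,interpolation=cv2.INTER_CUBIC))
    with np.errstate(all='ignore'): q=P[(np.hypot(P[:,0]-.4985,P[:,1]-.3085)<.135)&(P[:,2]>.045)&(P[:,2]<.075)]
    r=cv2.minAreaRect((q[:,:2]*1000).astype(np.float32)); print(n,len(q),np.round(r[0],1),np.round(r[1],1),round(r[2],2))
    f=q[q[:,2]<.064]; A=np.c_[f[:,:2]-[.4985,.3085],np.ones(len(f))]; print('plane',np.linalg.lstsq(A,f[:,2],rcond=None)[0])
E
```

```text
t 23.1 grasp [0.5223 0.1855 0.1992] yaw -31.7 rp -179.9 -0.0 w 0.644 q6 22 F [ 0.7  0.4 -0.7]
[0,0,9.231,1.586,5.268,1.384]  rows: 6.9
[0,0,-0.000,-0.000,0.000,2.200]  rows: 1.8
scene 2767 [498.1 308.9] [193.3 147.6] 74.61
plane [-0.00776097  0.00329383  0.05944641]
top 5384 [497.  308.9] [191.3 139.8] 75.41
plane [-0.0008681   0.00043881  0.06069777]
```

View pics/seat.png

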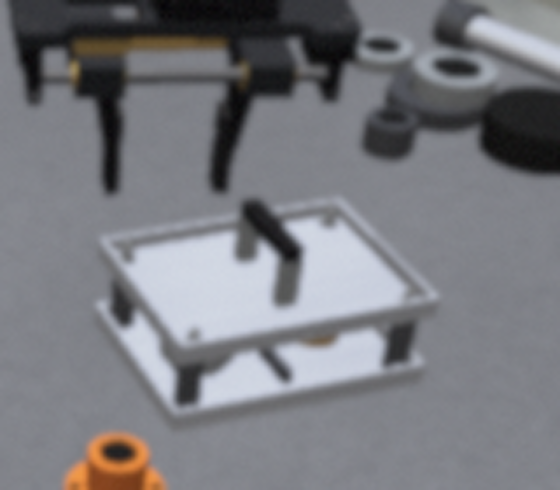

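The tray is seated: pins show at (126,255), (329,222), (413,293) and (193,335), and its floor measures 60 mm and level. Next, the short bush.

Emit:
apply_moves:
  plan:
    - [0,0,1.3,0.3,1,0,0.9]
    - [0,0,2.5,0.6,2,0,0.9]
    - [0,0,3.7,0.9,3,0.2,0.9]
    - [0,0,5,1.2,4,0.5,0.9]
    - [0,0,6.2,1.58,5.27,0.8,0.9]

```text
t: 23.8
tcp_pos: [0.4529, -0.0755, 0.3239]
eef_rot: [-179.9, -0.0, -81.3]
wrist_force: [0.8, -0.4, -0.6]
width: 0.9
grip_force: 0.0
```

Emit:
apply_moves:
  plan:
    - [0,0,1.3,0,0,0,0.9]
    - [0,0,2.5,0,0,0,0.9]
    - [0,0,3,0,0,0,0.9]
    - [0,0,3,0,0,0,0.9]

```text
t: 24.3
tcp_pos: [0.4534, -0.0743, 0.324]
eef_rot: [-180.0, 0.0, -105.0]
wrist_force: [-0.4, 0.2, 0.2]
width: 0.903
grip_force: 0.0
```

```bash
python3 -c "
from h import *
go((.4515,-.0803,.0195,-105.5))"
```

```text
t 24.3 grasp [ 0.4534 -0.0743  0.16  ] yaw -105.0 rp -180.0 0.0 w 0.903 q6 -26 F [-0.4  0.2  0.2]
[0,0,0.057,0.125,0.005,2.811]  rows: 2.3
```

Emit:
apply_moves:
  plan:
    - [0,0,0.06,0.12,0,1,0.9]
    - [0,0,0.06,0.12,0,2,0.9]
    - [0,0,0.06,0.12,0,2.6,0.9]
    - [0,0,0.06,0.12,0,2.72,0.9]
    - [0,0,0.06,0.12,0,2.72,0.9]

```text
t: 24.92
tcp_pos: [0.4522, -0.0801, 0.1884]
eef_rot: [-180.0, 0.0, -105.5]
wrist_force: [0.1, 0.2, 0.7]
width: 0.899
grip_force: 0.0
```

Emit:
apply_moves:
  plan:
    - [0,0,0,0,0,0,0.9]
    - [0,0,0,0,0,0,0.9]

```text
t: 25.18
tcp_pos: [0.452, -0.0802, 0.1891]
eef_rot: [-179.9, 0.1, -105.6]
wrist_force: [0.0, -0.6, -0.2]
width: 0.9
grip_force: 0.0
```

```bash
python3 -c "
from h import *
go((.4515,-.0803,.0195,-105.5))"
```

```text
t 25.2 grasp [ 0.452  -0.0802  0.0251] yaw -105.6 rp -179.9 0.1 w 0.900 q6 -26 F [ 0.  -0.6 -0.2]
[0,0,-0.010,0.004,0.009,0.112]  rows: 0.1
```

Emit:
apply_moves:
  plan:
    - [0,0,0,0,0,0.11,0.9]
    - [0,0,0,0,0,0.11,0.3]
    - [0,0,0,0,0,0.11,0.3]
    - [0,0,0,0,0,0.11,0.3]
    - [0,0,0,0,0,0.11,0.3]

```text
t: 25.8
tcp_pos: [0.4517, -0.0803, 0.1826]
eef_rot: [-180.0, 0.0, -105.6]
wrist_force: [-0.9, -0.6, 5.3]
width: 0.572
grip_force: 30.6
```

Emit:
apply_moves:
  plan:
    - [0,0,0,0,0,0,0.3]
    - [0,0,0,0,0,0,0.3]

```text
t: 26.05
tcp_pos: [0.4517, -0.0803, 0.1826]
eef_rot: [-180.0, 0.0, -105.6]
wrist_force: [-0.1, -0.6, 5.3]
width: 0.572
grip_force: 30.7
```

```bash
python3 -c "
from h import *
go((.452,-.0803,.17,-105.5),(.5103,.3533,.17,-105.5))"
```

```text
t 26.1 grasp [ 0.4517 -0.0803  0.0186] yaw -105.6 rp -180.0 0.0 w 0.572 q6 -26 F [-0.1 -0.6  5.3]
[0,0,-0.011,-0.002,-0.006,-3.027]  rows: 2.4
[0,0,-0.000,-8.668,1.194,-0.000]  rows: 7.0
```

Emit:
apply_moves:
  plan:
    - [0,0,0,0,0,-0.5,0.3]
    - [0,0,0,0,0,-1.5,0.3]
    - [0,0,0,0,0,-2.5,0.3]
    - [0,0,0,-0.8,0.1,-3,0.3]
    - [0,0,0,-1.8,0.25,-3,0.3]

```text
t: 26.68
tcp_pos: [0.464, 0.0103, 0.3342]
eef_rot: [-179.8, 0.2, -105.7]
wrist_force: [-0.0, 0.3, -2.7]
width: 0.573
grip_force: 30.1
```

Emit:
apply_moves:
  plan:
    - [0,0,0,-1.2,0.17,0,0.3]
    - [0,0,0,-2.4,0.33,0,0.3]
    - [0,0,0,-3.6,0.5,0,0.3]
    - [0,0,0,-4.7,0.65,0,0.3]
    - [0,0,0,-5.5,0.76,0,0.3]

```text
t: 27.3
tcp_pos: [0.5008, 0.2871, 0.331]
eef_rot: [179.9, -0.1, -105.5]
wrist_force: [0.8, -1.2, -1.8]
width: 0.574
grip_force: 30.1
```

```bash
python3 -c "
from h import *
go((.5103,.3533,.17,-105.5))"
```

```text
t 27.3 grasp [0.5008 0.2871 0.167 ] yaw -105.5 rp 179.9 -0.1 w 0.574 q6 -61 F [ 0.8 -1.2 -1.8]
[0,0,-0.005,-1.326,0.171,-0.060]  rows: 1.1
```

Emit:
apply_moves:
  plan:
    - [0,0,0,-0.8,0.1,0,0.3]
    - [0,0,0,-1.32,0.17,0,0.3]
    - [0,0,0,-1.32,0.17,0.6,0.3]
    - [0,0,0,-1.32,0.17,1.2,0.3]
    - [0,0,0,-1.32,0.17,1.5,0.3]

```text
t: 27.92
tcp_pos: [0.51, 0.3502, 0.2543]
eef_rot: [179.8, -0.3, -105.6]
wrist_force: [0.7, 0.7, -0.6]
width: 0.573
grip_force: 30.1
```

Emit:
apply_moves:
  plan:
    - [0,0,0,0,0,0,0.3]
    - [0,0,0,0,0,0,0.3]

```text
t: 28.18
tcp_pos: [0.5111, 0.351, 0.2585]
eef_rot: [-179.9, 0.1, -105.6]
wrist_force: [1.0, 0.2, -0.5]
width: 0.573
grip_force: 30.1
```

```bash
python3 -c "
from h import *
go((.5103,.3533,.0786,-105.5))"
```

```text
t 28.2 grasp [0.5111 0.351  0.0945] yaw -105.6 rp -179.9 0.1 w 0.573 q6 -65 F [ 1.   0.2 -0.5]
[0,0,-0.011,-0.040,0.028,0.318]  rows: 0.3
```

Emit:
apply_moves:
  plan:
    - [0,0,0,-0.04,0.02,0.15,0.3]
    - [0,0,0,-0.04,0.02,0.28,0.3]
    - [0,0,0,-0.04,0.02,0.28,0.3]
    - [0,0,0,-0.04,0.02,0.28,0.3]
    - [0,0,0,-0.04,0.02,0.28,0.3]

```text
t: 28.8
tcp_pos: [0.5103, 0.3529, 0.2436]
eef_rot: [-180.0, 0.0, -105.6]
wrist_force: [-0.4, -0.2, -2.0]
width: 0.574
grip_force: 30.1
```

Emit:
apply_moves:
  plan:
    - [0,0,0,0,0,0.02,0.3]
    - [0,0,0,0,0,0.03,0.3]
    - [0,0,0,0,0,0.03,0.3]

```text
t: 29.18
tcp_pos: [0.5103, 0.3529, 0.2427]
eef_rot: [-180.0, 0.0, -105.6]
wrist_force: [-1.4, -1.7, 3.3]
width: 0.569
grip_force: 32.1
```

Emit:
apply_moves:
  plan:
    - [0,0,0,0,0,0,0.7]
    - [0,0,0,0,0,0,0.7]
    - [0,0,0,0,0,0,0.7]

```text
t: 29.55
tcp_pos: [0.511, 0.3532, 0.2427]
eef_rot: [-179.9, 0.1, -105.6]
wrist_force: [3.0, -0.5, 4.4]
width: 0.694
grip_force: 2.1
```

Emit:
apply_moves:
  plan:
    - [0,0,0,0,0,-0.5,0.7]
    - [0,0,0,0,0,-1.3,0.7]
    - [0,0,0,0,0,-2,0.7]
    - [0,0,0,1,0.3,-2,0.7]
    - [0,0,0,2,0.6,-2,0.7]

```text
t: 30.18
tcp_pos: [0.4532, 0.2638, 0.341]
eef_rot: [179.9, -0.0, -105.6]
wrist_force: [0.6, 1.2, 0.9]
width: 0.7
grip_force: 0.0
```

```bash
python3 -c "
from h import *
go((.4295,.0786,.13,-105.5),(.4295,.0786,.030,-105.5))"
```

```text
t 30.2 grasp [0.4532 0.2638 0.177 ] yaw -105.6 rp 179.9 -0.0 w 0.700 q6 -63 F [0.6 1.2 0.9]
[0,0,-0.013,3.695,-0.539,0.941]  rows: 3.1
[0,0,-0.000,-0.000,0.000,2.000]  rows: 1.6
```

Emit:
apply_moves:
  plan:
    - [0,0,0,1.1,-0.16,0,0.7]
    - [0,0,0,2.3,-0.33,0.2,0.7]
    - [0,0,0,3.4,-0.5,0.5,0.7]
    - [0,0,0,3.7,-0.54,0.94,0.7]
    - [0,0,0,3.7,-0.54,0.94,0.7]

```text
t: 30.8
tcp_pos: [0.4296, 0.078, 0.2933]
eef_rot: [179.8, -0.2, -105.8]
wrist_force: [-0.1, 0.5, -0.2]
width: 0.7
grip_force: 0.0
```

Emit:
apply_moves:
  plan:
    - [0,0,0,0,0,0,0.7]
    - [0,0,0,0,0,0,0.7]

```text
t: 31.05
tcp_pos: [0.4312, 0.0803, 0.2956]
eef_rot: [-179.9, 0.1, -105.5]
wrist_force: [-0.5, -0.2, 0.5]
width: 0.698
grip_force: 0.0
```

```bash
python3 - <<'E'
from h import *
go((.4295,.0786,.030,-105.5))
im,P=cloud('scene'); cv2.imwrite('pics/s3.png',cv2.resize(im[80:260,300:490],None,fx=3.2,fy=3.2,interpolation=cv2.INTER_CUBIC))
P=P.reshape(-1,3)
with np.errstate(all='ignore'): q=P[(np.hypot(P[:,0]-.4985,P[:,1]-.3085)<.135)&(P[:,2]>.045)&(P[:,2]<.064)]
A=np.c_[q[:,:2]-[.4985,.3085],np.ones(len(q))]; print('plane',np.linalg.lstsq(A,q[:,2],rcond=None)[0])
E
```

```text
t 31.1 grasp [0.4312 0.0803 0.1316] yaw -105.5 rp -179.9 0.1 w 0.698 q6 -47 F [-0.5 -0.2  0.5]
[0,0,-0.002,0.041,0.024,2.032]  rows: 1.6
plane [-0.00620832  0.00610781  0.05957419]
```

View pics/s3.png

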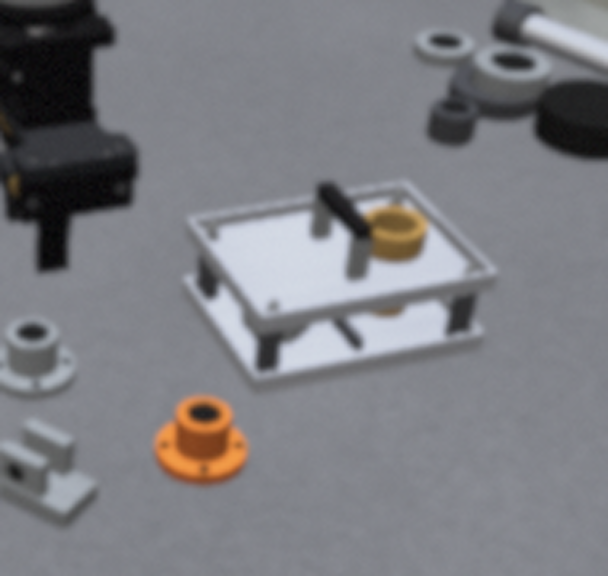

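The short bush stands on the top tray at (397,232), and the tray is still seated and level. The grey gland at (35,355) is under the gripper, so I descend.

Emit:
apply_moves:
  plan:
    - [0,0,0,0.04,0.02,0.6,0.7]
    - [0,0,0,0.04,0.02,1.4,0.7]
    - [0,0,0,0.04,0.02,1.9,0.7]
    - [0,0,0,0.04,0.02,1.94,0.7]
    - [0,0,0,0.04,0.02,1.94,0.7]

```text
t: 31.72
tcp_pos: [0.4298, 0.0781, 0.1987]
eef_rot: [-179.9, 0.1, -105.5]
wrist_force: [-0.1, -0.6, 0.5]
width: 0.703
grip_force: 0.0
```

Emit:
apply_moves:
  plan:
    - [0,0,0,0,0,0.03,0.7]
    - [0,0,0,0,0,0.03,0.7]

```text
t: 31.98
tcp_pos: [0.4294, 0.0777, 0.1972]
eef_rot: [-179.9, 0.1, -105.6]
wrist_force: [0.0, -0.0, -0.0]
width: 0.701
grip_force: 0.0
```

```bash
python3 -c "
from h import *
go((.4295,.0786,.031,-105.5))"
```

```text
t 32.0 grasp [0.4294 0.0777 0.0332] yaw -105.6 rp -179.9 0.1 w 0.701 q6 -47 F [ 0. -0. -0.]
[0,0,-0.012,-0.018,0.004,0.045]  rows: 0.0
```

Emit:
apply_moves:
  plan:
    - [0,0,0,-0.02,0,0.03,0.2]
    - [0,0,0,-0.02,0,0.03,0.2]
    - [0,0,0,-0.02,0,0.03,0.2]
    - [0,0,0,-0.02,0,0.03,0.2]
    - [0,0,0,-0.02,0,0.03,0.2]

```text
t: 32.6
tcp_pos: [0.4296, 0.0785, 0.195]
eef_rot: [-180.0, 0.0, -105.6]
wrist_force: [0.4, 0.3, 0.7]
width: 0.422
grip_force: 30.0
```

Emit:
apply_moves:
  plan:
    - [0,0,0,0,0,0,0.2]
    - [0,0,0,0,0,0,0.2]

```text
t: 32.85
tcp_pos: [0.4296, 0.0785, 0.195]
eef_rot: [-180.0, 0.0, -105.6]
wrist_force: [-0.4, -0.2, 0.7]
width: 0.423
grip_force: 30.0
```

```bash
python3 -c "
from h import *
go((.4295,.0783,.18,-105.5),(.4857,.2647,.18,-105.5))"
```

```text
t 32.9 grasp [0.4296 0.0785 0.031 ] yaw -105.6 rp -180.0 0.0 w 0.423 q6 -47 F [-0.4 -0.2  0.7]
[0,0,-0.012,0.005,0.001,-2.980]  rows: 2.4
[0,0,-0.000,-3.893,-0.087,-0.000]  rows: 3.1
```

Emit:
apply_moves:
  plan:
    - [0,0,0,0,0,-0.5,0.2]
    - [0,0,0,0,0,-1.4,0.2]
    - [0,0,0,0,0,-2.4,0.2]
    - [0,0,0,0,0,-3,0.2]
    - [0,0,0,0,0,-3,0.2]

```text
t: 33.48
tcp_pos: [0.4294, 0.0785, 0.3464]
eef_rot: [-179.8, 0.2, -105.6]
wrist_force: [-0.1, 0.3, -3.3]
width: 0.423
grip_force: 30.0
```

Emit:
apply_moves:
  plan:
    - [0,0,0,-0.8,0,0,0.2]
    - [0,0,0,-1.8,0,0,0.2]
    - [0,0,0,-2.8,-0.05,0,0.2]
    - [0,0,0,-3.6,-0.09,0,0.2]
    - [0,0,0,-3.89,-0.09,0,0.2]

```text
t: 34.1
tcp_pos: [0.4861, 0.2663, 0.3417]
eef_rot: [179.8, -0.2, -105.5]
wrist_force: [0.0, 0.3, -2.6]
width: 0.419
grip_force: 30.0
```

Emit:
apply_moves:
  plan:
    - [0,0,0,0,0,0,0.2]
    - [0,0,0,0,0,0,0.2]

```text
t: 34.35
tcp_pos: [0.4856, 0.2635, 0.3439]
eef_rot: [179.9, -0.1, -105.7]
wrist_force: [0.3, 0.0, -2.4]
width: 0.417
grip_force: 30.0
```

```bash
python3 -c "
from h import *
go((.4857,.2647,.091,-105.5))"
```

```text
t 34.4 grasp [0.4856 0.2635 0.1799] yaw -105.7 rp 179.9 -0.1 w 0.417 q6 -61 F [ 0.3  0.  -2.4]
[0,0,-0.019,-0.025,0.004,1.778]  rows: 1.4
```

Emit:
apply_moves:
  plan:
    - [0,0,0,-0.02,0,0.6,0.2]
    - [0,0,0,-0.02,0,1.2,0.2]
    - [0,0,0,-0.02,0,1.6,0.2]
    - [0,0,0,-0.02,0,1.7,0.2]
    - [0,0,0,-0.02,0,1.7,0.2]

```text
t: 34.98
tcp_pos: [0.4865, 0.2651, 0.2604]
eef_rot: [-180.0, 0.0, -105.6]
wrist_force: [0.8, -0.1, -2.8]
width: 0.424
grip_force: 30.0
```

Emit:
apply_moves:
  plan:
    - [0,0,0,0,0,0.03,0.2]
    - [0,0,0,0,0,0.03,0.2]
    - [0,0,0,0,0,0.03,0.2]

```text
t: 35.35
tcp_pos: [0.4865, 0.2656, 0.2589]
eef_rot: [-180.0, 0.0, -105.6]
wrist_force: [-0.5, -0.5, -3.0]
width: 0.419
grip_force: 30.0
```

Seat is at about 0.255, so 4 mm more.

Emit:
apply_moves:
  plan:
    - [0,0,0,0,0,0.03,0.2]
    - [0,0,0,0,0,0.06,0.2]
    - [0,0,0,0,0,0.08,0.2]
    - [0,0,0,0,0,0.08,0.2]
    - [0,0,0,0,0,0.08,0.2]

```text
t: 35.98
tcp_pos: [0.4863, 0.2656, 0.255]
eef_rot: [-180.0, -0.0, -105.6]
wrist_force: [-2.8, -0.7, 3.9]
width: 0.421
grip_force: 30.0
```

```bash
python3 -c "
from h import *
go((.4857,.2647,.091,-105.5))"
```

```text
t 36.0 grasp [0.4863 0.2656 0.091 ] yaw -105.6 rp -180.0 -0.0 w 0.421 q6 -61 F [-2.8 -0.7  3.9]
[0,0,-0.011,0.021,0.007,-0.001]  rows: 0.0
```

Contact felt. I release, retreat up and away, then check.

Emit:
apply_moves:
  plan:
    - [0,0,0,0,0,-0.01,0.6]
    - [0,0,0,0,0,-0.01,0.6]
    - [0,0,0,0,0,-0.01,0.6]

```text
t: 36.35
tcp_pos: [0.4866, 0.2657, 0.2549]
eef_rot: [-180.0, 0.0, -105.6]
wrist_force: [0.1, 0.1, 0.2]
width: 0.584
grip_force: 0.0
```

Emit:
apply_moves:
  plan:
    - [0,0,0,0,0,-0.5,0.6]
    - [0,0,0,0,0,-1.3,0.6]
    - [0,0,0,0,0,-2.4,0.6]
    - [0,0,0,1,0.1,-2.8,0.6]
    - [0,0,0,2,0.2,-2.8,0.6]

```text
t: 36.98
tcp_pos: [0.4498, 0.1714, 0.3969]
eef_rot: [-179.8, 0.2, -105.5]
wrist_force: [0.1, -0.4, -0.4]
width: 0.599
grip_force: 0.0
```

Emit:
apply_moves:
  plan:
    - [0,0,0,1.2,0.1,0,0.6]
    - [0,0,0,2.4,0.2,0,0.6]
    - [0,0,0,3.6,0.3,0,0.6]
    - [0,0,0,4,0.3,0,0.6]
    - [0,0,0,4,0.3,0,0.6]

```text
t: 37.6
tcp_pos: [0.3811, -0.0177, 0.3952]
eef_rot: [-179.9, 0.0, -105.7]
wrist_force: [0.8, 0.8, -0.9]
width: 0.601
grip_force: 0.0
```

```bash
python3 - <<'E'
from h import *
go()
im,P=cloud('scene'); im2,P2=cloud('top')
a=cv2.resize(im[80:220,330:490],None,fx=2.5,fy=2.5,interpolation=cv2.INTER_CUBIC)
b=cv2.resize(im2[240:380,70:230],None,fx=2.5,fy=2.5,interpolation=cv2.INTER_CUBIC)
cv2.imwrite('pics/end.png',np.hstack([a,b]))
P=P.reshape(-1,3)
with np.errstate(all='ignore'): q=P[(np.hypot(P[:,0]-.4985,P[:,1]-.3085)<.135)&(P[:,2]>.045)&(P[:,2]<.064)]
A=np.c_[q[:,:2]-[.4985,.3085],np.ones(len(q))]; print('plane',np.linalg.lstsq(A,q[:,2],rcond=None)[0])
E
```

```text
t 37.6 grasp [ 0.3811 -0.0177  0.2312] yaw -105.7 rp -179.9 0.0 w 0.601 q6 -38 F [ 0.8  0.8 -0.9]
plane [-0.00799042  0.00423301  0.05970028]
```

View pics/end.png

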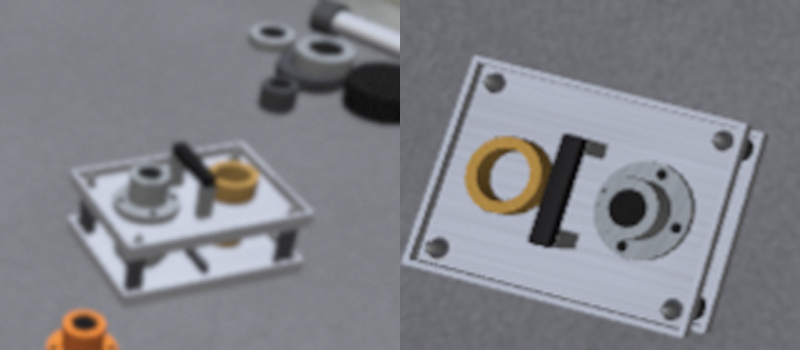

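The short bush (508,175) and the gland, flange down (645,210), stand on either side of the handle. All four pins show through the holes and the tray is level. Handing in.

```bash
python3 -c "
from h import *
print(workorder.finish_job())"
```

```text
the job is handed in; nothing more can be done
None
```

Both repair kits are on the carrier, placed in the order asked, and the job was handed in at about 38 s; the last pictures show the tray fully down over all four posts, with the short bush and the gland (flange down) standing either side of the handle.

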